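# Feel round the rim of a stoneware crock for chips

### The arm

A 6-joint arm with a two-finger parallel gripper is mounted at the origin on the work surface. World frame = base frame: x ahead of the robot, y to its left, z up, the work surface at z = 0. Lengths are in mm, angles in rad, forces in N, time in s.
With the tool pointing down it reaches from about 350 to 775 mm from the base axis. Payload 7.3 kg.
Tool frame: the origin (TCP) lies between the finger pads, 19 mm behind the fingertips; this is the grasp point; z points along the fingers, y is the line along which they close (so a half turn about z gives the same grasp; the last joint's range is limited). The gripper opens to 92 mm and grips with 3 to 60 N. Pads are 19 mm wide; open, the fingers measure 130 mm over their backs; the gripper's body (75 mm by 190 mm) begins 47 mm behind the grasp point.
Start: joints at [-1.486, 0.342, 1.524, -0, 1.275, -0.146], TCP at [120.118, -511.092, 245.541] pointing down, gripper open.
Joint ranges: [-2.53, 2.53], [-0.77, 2.02], [0.04, 2.7], [-1, 4.14], [0.28, 2.66], [-3.11, 3.11]. Speed limits (rad/s): [2.57, 2.57, 3.14, 3.14, 3.14, 3.14].

### API

Orientations are given as [roll, pitch, yaw] about the fixed x, y, z axes, in that order (R = Rz(yaw) Ry(pitch) Rx(roll)).
In Python, from plant import bot gives the robot as it stands.
- The arm moves only by the tool apply_moves, never from a script. Its argument "motion" is text: rows parted by semicolons, each of 4 numbers parted by spaces: the shift along the tool's x, y, z in m, then the turn about the tool's z in degrees. A call has 1 to 8 rows; each row shifts and turns the commanded pose from where the row before left it, along the tool's axes as they then stand; what a row does not reach is not made up. A row lasts 1/8 s, in which the tool goes at most 62.5 mm and 10.7 degrees, less where a joint would pass 70% of its speed; a pose out of reach is approached as far as the arm can. A call with a gripper value outside its range is refused whole. "fingers" is the opening, from -1 (shut) to 1 (fully open), set as the call begins (left out, the last holds). The fingers move at their own pace and stop on an object; the grip force is fixed at half the most. Time passes only in rows, so rows that do not move let the fingers close. It gives the time, the measured TCP pose, the force, the opening and the grip force at its end, in the units of the state.
- bot.get_obs(): the state, without advancing time (a new reading comes with each control period).
- bot.capture(name): name is "side" or "top" or "wrist"; returns a dict with "img" (420x560x3 uint8, blue, green, red), "range_z" (420x560 float32, mm along the optical axis (not along the pixel's ray), 0 where there is no reading), "fx", "fy", "cx", "cy" (pixels), "world_from_camera" (4x4, takes a point from camera to world coordinates); the wrist camera has in their place "mount" (4x4, takes a point from camera to tool coordinates, whose origin is the TCP and whose axes are the flange's). Camera axes: x right, y down, z forward; pixel columns grow to the right and rows downward; lengths in mm; the calibration is good to about 2 mm. A picture is of the moment at which its call begins: read the wrist's pose just before it.
- bot.close_job(): hands the job in; it is judged then, once.
Trained networks look in a picture, given as the dict that the camera call returned (one of the last four; its "shot" number tells which), for a name from the list of things; names that differ only in an ending like _2 or _b are one class to them, and where a whole thing is asked for, a point or a joint stands for the part that bears it (a point fixed in the world has none). Each returns a list of dicts, best first, with "p" (0 to 1); they miss things now and then, are a little off and sometimes report something else, mostly with a low value. They report only what shows in the picture. A call takes as long as a camera call.
- bot.cut_out(picture, thing): "pixels" (420x560 bool, what is visible of it) and "point" ([column, row] in pixels, amid what is visible of it).
The state is a dict: "time": time; "joint_positions": joint angles; "dq": joint speeds; "tau": joint torques, N m; "tool_pos": TCP position; "tcp_rot": TCP orientation; "contact_force": force on the tool from outside, world axes, zero at the start; "moment": the same for the moment, N m; "grip_width": finger opening in mm; "finger_force": force on a finger pad.
Only numpy, scipy, OpenCV 4.12 (cv2) and the standard library are available. Lean on these libraries where they do the work, as an engineer would, in place of code of your own. Each camera call takes 0.05 s, during which the arm holds its last target. There are 200 camera calls.

### The job

Check the rim of the one-eared crock on the bench scale for chips by running the fingertips lightly along the top of the rim: touch down above the ear, follow the rim clockwise (seen from above) all the way round until you are back above the ear, then lift clear above it. Keep a light touch on the rim throughout, do not grip, lift or shove the crock, and leave everything else on the table undisturbed.

Things in the scene. Friction and masses are not known exactly. Their poses are not given: they have to be found in the camera images.
- crock: the crock to check: open round stoneware crock with ONE ear, loose on the scale's platform. 85 mm tall, 130 mm across the rim, rim 10 mm thick with a flat top (about 141 mm above the table), 0.7 kg. Origin: centre of its underside, z up; its x axis points to the ear, which sticks out 27 mm, 50 mm above the foot. Nothing near it is taller than its rim
- scale: fixed bench scale under the crock: grey body 230 x 200 mm, 36 mm high, low black display on its -x side. Above it a steel platform 190 x 180 mm, top 56 mm above the table, on a vertical spring: it sinks about 1 mm for each newton pressed on the crock, with a hard stop after about 12 mm. Origin under the centre of the grey body, on the table; z up
- rim_0 (a point): point on the middle of the crock's rim, on its top face, directly above the ear (60 mm from the crock's axis, 85 mm above its foot); the nine rim points lie 41 mm apart
- rim_1 (a point): point on the middle of the crock's rim, on its top face, 40 degrees clockwise (seen from above) from the ear
- rim_2 (a point): point on the middle of the crock's rim, on its top face, 80 degrees clockwise (seen from above) from the ear
- rim_3 (a point): point on the middle of the crock's rim, on its top face, 120 degrees clockwise (seen from above) from the ear
- rim_4 (a point): point on the middle of the crock's rim, on its top face, 160 degrees clockwise (seen from above) from the ear
- rim_5 (a point): point on the middle of the crock's rim, on its top face, 200 degrees clockwise (seen from above) from the ear
- rim_6 (a point): point on the middle of the crock's rim, on its top face, 240 degrees clockwise (seen from above) from the ear
- rim_7 (a point): point on the middle of the crock's rim, on its top face, 280 degrees clockwise (seen from above) from the ear
- rim_8 (a point): point on the middle of the crock's rim, on its top face, 320 degrees clockwise (seen from above) from the ear
- twin: bystander: smaller open stoneware crock with TWO ears, one on either hand, 104 mm across the rim, 75 mm tall, standing on the table; origin at the centre of its underside
- lidpot: bystander: flat round stoneware pot lid with a knob, 120 mm across, 40 mm tall, lying on the table; origin at the centre of its underside
- jar: bystander: small closed stoneware jar, 54 mm across, 72 mm tall; origin at the centre of its underside
- inkpot: bystander: small dark stoneware ink bottle, 44 mm across, 70 mm tall; origin at the centre of its underside
- brush: bystander: dusting brush lying on the table, lower than 40 mm; origin under its middle
- dish: bystander: small white bowl, 90 mm across, 30 mm tall; origin at the centre of its underside
- caliper: bystander: steel caliper lying flat, 160 mm long, 10 mm thick; origin under its middle

How it is judged (in metres and radians):
On the way, in this order (a step that is already met when the one before it is completed fails the run):
1. fingertips touch the rim above the ear (horizontal distance between the grasp point and rim_0 below 0.014 m and contact force between the fingers and crock above 0.3 N), for 0.05 s.
2. fingertips touch the rim 40 degrees clockwise from the ear (horizontal distance between the grasp point and rim_1 below 0.014 m and contact force between the fingers and crock above 0.3 N), for 0.05 s.
3. fingertips touch the rim 80 degrees clockwise from the ear (horizontal distance between the grasp point and rim_2 below 0.014 m and contact force between the fingers and crock above 0.3 N), for 0.05 s.
4. fingertips touch the rim 120 degrees clockwise from the ear (horizontal distance between the grasp point and rim_3 below 0.014 m and contact force between the fingers and crock above 0.3 N), for 0.05 s.
5. fingertips touch the rim 160 degrees clockwise from the ear (horizontal distance between the grasp point and rim_4 below 0.014 m and contact force between the fingers and crock above 0.3 N), for 0.05 s.
6. fingertips touch the rim 200 degrees clockwise from the ear (horizontal distance between the grasp point and rim_5 below 0.014 m and contact force between the fingers and crock above 0.3 N), for 0.05 s.
7. fingertips touch the rim 240 degrees clockwise from the ear (horizontal distance between the grasp point and rim_6 below 0.014 m and contact force between the fingers and crock above 0.3 N), for 0.05 s.
8. fingertips touch the rim 280 degrees clockwise from the ear (horizontal distance between the grasp point and rim_7 below 0.014 m and contact force between the fingers and crock above 0.3 N), for 0.05 s.
9. fingertips touch the rim 320 degrees clockwise from the ear (horizontal distance between the grasp point and rim_8 below 0.014 m and contact force between the fingers and crock above 0.3 N), for 0.05 s.
10. fingertips touch the rim above the ear again (all of step 1), for 0.05 s.
At the end, for the whole second after the job is handed in: Rim touched above the ear, at the 8 other rim points in clockwise order, and above the ear again (TCP within 14 mm horizontally, over 0.3 N). The crock stands still and upright (0.05 rad) on the platform within 20 mm of its start; TCP above 0.17 m (z of crock in the frame of scale between 0.042 and 0.062 m and angle between crock's own z axis and vertical below 0.05 rad and distance of crock from where it was at the start of the episode below 0.02 m and linear speed of crock below 0.01 m/s and height (world z) of the grasp point above 0.17 m).
It fails at once if the crock is pressed or gripped with more than 20 N (contact force between the arm and crock above 20 N).
It fails at once if the crock is shoved more than 20 mm (distance of crock from where it was at the start of the episode above 0.02 m).
It fails at once if the crock is lifted off the platform (z of crock in the frame of scale above 0.064 m).
It fails at once if the crock is tipped (angle between crock's own z axis and vertical above 0.12 rad).
It fails at once if a bystander is displaced by more than 15 mm (distance of any of twin, lidpot, jar, inkpot, brush, dish, caliper from where it was at the start of the episode above 0.015 m).
It also fails if it takes over 64 s, if anything falls off the work surface, if the arm or the gripper's body presses on something with over 40 N, if the wrist force passes 120 N, or if a joint passes its speed limit or range.

## Working session

There is one attempt and no reset: what is moved stays moved. The work goes in short steps, Python scripts to look and compute and a tool call to move; the robot and the scene stay as the last step left them, time stands still between calls to the robot, and variables do not carry over. Pictures are saved under pics/ and viewed, at most 10 in all, crops included, and the job is handed in when it is done.

Besides the shell and the picture viewer there is one more tool, called as name(argument=value, ...) on one line, values as JSON. apply_moves: Moves the arm, as the interface text tells. Its arguments: {"type":"object","properties":{"motion":{"type":"string"},"fingers":{"type":"number"}},"required":["motion"]}

```bash
mkdir -p pics; cat > h.py <<'E'
import numpy as np,cv2
from plant import bot
def pts(c,mask,T=None):
    T=np.array(c["world_from_camera"]) if T is None else T
    v,u=np.nonzero(mask&(c["range_z"]>0)); z=c["range_z"][v,u]
    P=np.c_[(u-c["cx"])/c["fx"]*z,(v-c["cy"])/c["fy"]*z,z]
    return P@T[:3,:3].T+T[:3,3]
E
python3 - <<'E'
from h import *
o=bot.get_obs(); print(o)
ims=[]
for n in ["top","side"]:
    c=bot.capture(n); ims.append(c["img"].copy())
    for t in ["crock","scale"]:
        r=bot.cut_out(c,t)
        for d in r[:2]:
            P=pts(c,d["pixels"]); print(n,t,d["p"],d["point"],len(P),P.min(0),P.max(0),np.median(P,0))
            if t=="crock":
                zt=np.percentile(P[:,2],98); Q=P[abs(P[:,2]-zt)<8]; 
                if len(Q)>10:
                    A=np.c_[2*Q[:,:2],np.ones(len(Q))]; s=np.linalg.lstsq(A,(Q[:,:2]**2).sum(1),rcond=None)[0]
                    print("rim z",zt,np.median(Q[:,2]),"c",s[:2],"r",np.sqrt(s[2]+s[0]**2+s[1]**2))
    cv2.imwrite(f"pics/{n}.png",c["img"])
E
```

```text
{'time': 0.0, 'joint_positions': array([-1.48600918e+00,  3.42749175e-01,  1.52500177e+00, -2.37088289e-05,
        1.27540669e+00, -1.46006434e-01]), 'dq': array([ 0.00178837,  0.00134679, -0.00059554,  0.00014796,  0.00220504,
       -0.00142846]), 'tau': array([ 9.26639805e-04, -4.31243849e+01, -2.44224983e+01,  7.17474218e-02,
        5.58800879e-02, -1.50353062e-04]), 'tool_pos': array([ 120.07344258, -510.69954874,  244.83653817]), 'tcp_rot': array([-3.14004103e+00, -2.05255673e-04,  2.30800337e-01]), 'contact_force': array([0.22541794, 0.27757826, 0.01423121]), 'moment': array([ 0.05107987, -0.02718582, -0.0197095 ]), 'finger_force': 0.0, 'grip_width': 91.60659538630232}
top crock 0.62 [298.0, 210.7] 2221 [504.49739388 -70.3286206   54.56201561] [642.25425171  59.50374112 149.92915029] [584.92452898  -4.92436285  88.71608388]
rim z 145.5305211427022 142.62412893593796 c [577.42688269  -6.91857205] r 59.2638176715549
top scale 0.6 [296.9, 243.8] 5061 [ 393.86889156 -116.54973547   -4.7527803 ] [703.18231181  88.71710019 143.20294167] [505.53344824 -23.72621747  42.02211426]
side crock 0.73 [272.4, 193.0] 3462 [ 500.39240014 -127.53641763   38.69908258] [717.85463745  59.62435041 144.35080619] [577.37001963 -10.1429367  112.17867123]
rim z 141.7591028458686 139.78154016479266 c [575.12702793  -7.88849927] r 59.60805330696925
side scale 0.93 [296.3, 237.8] 7312 [ 391.05874288 -118.39541888   -4.00343361] [686.94224429  87.18057706  59.89822669] [495.42429334  32.13644834  34.28288977]
```

View pics/top.png

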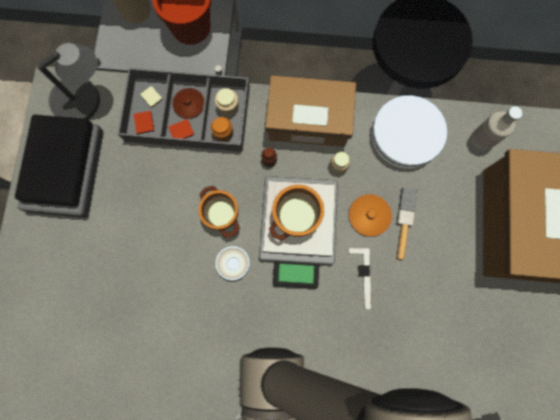

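View pics/side.png

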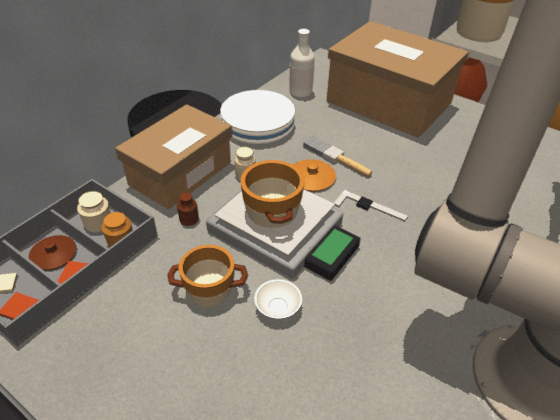

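The top view shows the crock's rim centred near (298,210), with its ear at about (278,232), down and to the left. The side view agrees, with the ear at (280,213). I'll square the yaw, close the fingers and move above it.

apply_moves(motion="0 0 -0.02 6.6; 0 0 -0.02 6.6; 0 0 -0.015 0; 0.028 -0.031 0 0; 0.028 -0.031 0 0; 0.028 -0.031 0 0; 0.028 -0.031 0 0; 0.028 -0.031 0 0", fingers=-1)

```text
time: 1.3
tool_pos: [260.8, -354.9, 300.6]
tcp_rot: [3.142, -0.0, 0.003]
contact_force: [0.3, -0.0, -0.1]
grip_width: 16.2
finger_force: 0.0
```

apply_moves(motion="0.028 -0.031 0 0; 0.028 -0.031 0 0; 0.028 -0.031 0 0; 0.028 -0.031 0 0; 0.028 -0.031 0 0; 0.028 -0.031 0 0; 0.028 -0.031 0 0; 0.028 -0.031 0 0")

```text
time: 2.3
tool_pos: [484.7, -106.8, 300.6]
tcp_rot: [3.141, 0.0, 0.003]
contact_force: [0.2, -0.2, 0.1]
grip_width: 0.6
finger_force: 0.0
```

apply_moves(motion="0.028 -0.031 0 0; 0 -0.031 0 0; 0 0 0 0; 0 0 0 0")

```text
time: 2.8
tool_pos: [511.8, -46.4, 300.5]
tcp_rot: [3.141, 0.0, 0.002]
contact_force: [0.2, -0.0, -0.6]
grip_width: 0.2
finger_force: 0.0
```

```bash
python3 - <<'E'
from h import *
from scipy.spatial.transform import Rotation as R
o=bot.get_obs(); print(o["tool_pos"],o["tcp_rot"],o["contact_force"])
def circ(Q):
    A=np.c_[2*Q[:,:2],np.ones(len(Q))]; s=np.linalg.lstsq(A,(Q[:,:2]**2).sum(1),rcond=None)[0]
    return s[:2],np.sqrt(s[2]+s[0]**2+s[1]**2)
T=np.eye(4);T[:3,:3]=R.from_euler("xyz",o["tcp_rot"]).as_matrix();T[:3,3]=o["tool_pos"]
for n in ["wrist","top","side"]:
    c=bot.capture(n)
    W=T@np.array(c["mount"]) if n=="wrist" else None
    if n=="wrist": print(c["mount"])
    for d in bot.cut_out(c,"crock")[:1]:
        P=pts(c,cv2.erode(d["pixels"].astype(np.uint8),np.ones((2,2)))>0,W)
        Q=P[(P[:,2]>133)&(P[:,2]<150)]
        ce,r=circ(Q)
        m=np.hypot(*(P[:,:2]-ce).T)
        E=P[(m>70)&(m<96)&(P[:,2]>85)&(P[:,2]<125)]
        if len(E)<3: print(n,ce,r,"no ear"); continue
        e=E.mean(0); v=e[:2]-ce
        print(n,d["p"],len(Q),"c",ce,"r",r,"z",np.median(Q[:,2]),"ear",len(E),e,np.degrees(np.arctan2(v[1],v[0])))
    cv2.imwrite(f"pics/{n}2.png",c["img"])
E
```

```text
[511.83094328 -46.35983385 300.53998783] [3.14103579e+00 7.52479535e-05 1.85645631e-03] [ 0.16229296 -0.04560432 -0.60041623]
[[ 9.83878438e-04 -9.50430541e-01 -3.10935393e-01  8.31092071e+01]
 [ 9.99999392e-01  7.80227562e-04  7.79344331e-04 -1.78288450e+00]
 [-4.98112291e-04 -3.10935970e-01  9.50430731e-01 -1.39803335e+02]
 [ 0.00000000e+00  0.00000000e+00  0.00000000e+00  1.00000000e+00]]
wrist 0.95 5781 c [577.04049346  -8.05593938] r 58.57177506774867 z 142.36970325022503 ear 480 [516.39308317  42.5918985  112.70932372] 140.1340830476401
top [0. 0.] 0.0 no ear
side 0.55 776 c [574.32364716  -7.31327446] r 58.928951719921876 z 139.53469402320553 ear 166 [515.50495684  43.49426531 109.06177683] 139.17957141671536
```

View pics/wrist2.png

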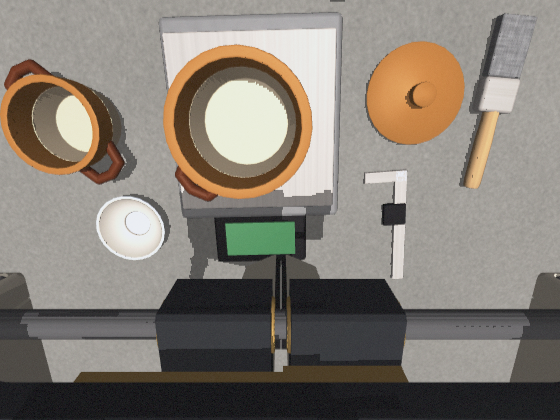

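The wrist view shows the whole crock, centred at about (238,120), with the ear at (197,185). The crock centre is about (576.5, -8) mm, the ear points at 140° and the rim is at z≈141. So rim_0 is about (530.5, 30.6).

apply_moves(motion="0.0047 -0.0192 0 0; 0.0047 -0.0192 0 0; 0.0047 -0.0192 0.02 0; 0.0046 -0.0194 0.03 0; 0 0 0.04 0; 0 0 0.03 0; 0 0 0.005 0; 0 0 0 0")

```text
time: 4.1
tool_pos: [531.1, 30.8, 176.2]
tcp_rot: [3.141, -0.001, 0.0]
contact_force: [0.3, -0.1, 1.3]
grip_width: 0.3
finger_force: 0.0
```

apply_moves(motion="0 0 0.004 0; 0 0 0.004 0; 0 0 0.003 0; 0 0 0 0")

```text
time: 4.6
tool_pos: [530.5, 31.1, 164.3]
tcp_rot: [3.142, 0.0, 0.0]
contact_force: [-0.2, 0.1, 0.3]
grip_width: 0.9
finger_force: 0.0
```

apply_moves(motion="0 0 0.002 0; 0 0 0.002 0; 0 0 0.002 0; 0 0 0 0")

```text
time: 5.1
tool_pos: [530.7, 31.1, 158.6]
tcp_rot: [3.141, -0.0, 0.0]
contact_force: [0.1, 0.8, 2.3]
grip_width: 0.4
finger_force: 1.2
```

Contact at about 2 N. I'll add 1 mm and compute the arc steps.

apply_moves(motion="0 0 0.001 0; 0 0 0 0; 0 0 0 0")

```text
time: 5.48
tool_pos: [530.7, 31.1, 157.6]
tcp_rot: [3.142, -0.0, 0.0]
contact_force: [-1.5, -0.5, 3.4]
grip_width: 0.6
finger_force: 1.7
```

```bash
python3 - <<'E'
import numpy as np
t=np.radians(140-5*np.arange(73)); p=60*np.c_[np.cos(t),-np.sin(t)]/1000
d=np.diff(p,axis=0)
for k in range(9): print((np.array([576.5,-8])+p[8*k+8]*[1000,-1000]).round(1),"; ".join(f"{a:.4f} {b:.4f} 0 0" for a,b in d[8*k:8*k+8]))
E
```

```text
[566.1  51.1] 0.0035 -0.0039 0 0; 0.0039 -0.0035 0 0; 0.0042 -0.0032 0 0; 0.0044 -0.0028 0 0; 0.0046 -0.0024 0 0; 0.0048 -0.0020 0 0; 0.0050 -0.0016 0 0; 0.0051 -0.0011 0 0
[606.5  44. ] 0.0052 -0.0007 0 0; 0.0052 -0.0002 0 0; 0.0052 0.0002 0 0; 0.0052 0.0007 0 0; 0.0051 0.0011 0 0; 0.0050 0.0016 0 0; 0.0048 0.0020 0 0; 0.0046 0.0024 0 0
[632.9  12.5] 0.0044 0.0028 0 0; 0.0042 0.0032 0 0; 0.0039 0.0035 0 0; 0.0035 0.0039 0 0; 0.0032 0.0042 0 0; 0.0028 0.0044 0 0; 0.0024 0.0046 0 0; 0.0020 0.0048 0 0
[632.9 -28.5] 0.0016 0.0050 0 0; 0.0011 0.0051 0 0; 0.0007 0.0052 0 0; 0.0002 0.0052 0 0; -0.0002 0.0052 0 0; -0.0007 0.0052 0 0; -0.0011 0.0051 0 0; -0.0016 0.0050 0 0
[606.5 -60. ] -0.0020 0.0048 0 0; -0.0024 0.0046 0 0; -0.0028 0.0044 0 0; -0.0032 0.0042 0 0; -0.0035 0.0039 0 0; -0.0039 0.0035 0 0; -0.0042 0.0032 0 0; -0.0044 0.0028 0 0
[566.1 -67.1] -0.0046 0.0024 0 0; -0.0048 0.0020 0 0; -0.0050 0.0016 0 0; -0.0051 0.0011 0 0; -0.0052 0.0007 0 0; -0.0052 0.0002 0 0; -0.0052 -0.0002 0 0; -0.0052 -0.0007 0 0
[530.5 -46.6] -0.0051 -0.0011 0 0; -0.0050 -0.0016 0 0; -0.0048 -0.0020 0 0; -0.0046 -0.0024 0 0; -0.0044 -0.0028 0 0; -0.0042 -0.0032 0 0; -0.0039 -0.0035 0 0; -0.0035 -0.0039 0 0
[516.5  -8. ] -0.0032 -0.0042 0 0; -0.0028 -0.0044 0 0; -0.0024 -0.0046 0 0; -0.0020 -0.0048 0 0; -0.0016 -0.0050 0 0; -0.0011 -0.0051 0 0; -0.0007 -0.0052 0 0; -0.0002 -0.0052 0 0
[530.5  30.6] 0.0002 -0.0052 0 0; 0.0007 -0.0052 0 0; 0.0011 -0.0051 0 0; 0.0016 -0.0050 0 0; 0.0020 -0.0048 0 0; 0.0024 -0.0046 0 0; 0.0028 -0.0044 0 0; 0.0032 -0.0042 0 0
```

apply_moves(motion="0.0035 -0.0039 0 0; 0.0039 -0.0035 0 0; 0.0042 -0.0032 0 0; 0.0044 -0.0028 0 0; 0.0046 -0.0024 0 0; 0.0048 -0.0020 0 0; 0.0050 -0.0016 0 0; 0.0051 -0.0011 0 0")

```text
time: 6.48
tool_pos: [566.3, 51.7, 157.4]
tcp_rot: [-3.142, 0.0, 0.0]
contact_force: [-2.1, -0.6, 3.9]
grip_width: 0.4
finger_force: 1.8
```

apply_moves(motion="0.0052 -0.0007 0 0; 0.0052 -0.0002 0 0; 0.0052 0.0002 0 0; 0.0052 0.0007 0 0; 0.0051 0.0011 0 0; 0.0050 0.0016 0 0; 0.0048 0.0020 0 0; 0.0046 0.0024 0 0")

```text
time: 7.48
tool_pos: [606.7, 44.4, 157.5]
tcp_rot: [-3.142, -0.0, 0.0]
contact_force: [-2.0, 1.7, 3.2]
grip_width: 0.7
finger_force: 1.8
```

```bash
cat > chk.py <<'E'
from h import *
c=bot.capture("side"); d=bot.cut_out(c,"crock")[0]
P=pts(c,cv2.erode(d["pixels"].astype(np.uint8),np.ones((2,2)))>0)
Q=P[(P[:,2]>130)&(P[:,2]<150)]
A=np.c_[2*Q[:,:2],np.ones(len(Q))]; s=np.linalg.lstsq(A,(Q[:,:2]**2).sum(1),rcond=None)[0]
m=np.hypot(*(P[:,:2]-s[:2]).T);E=P[(m>70)&(m<96)&(P[:,2]>80)&(P[:,2]<125)]
e=E.mean(0)[:2]-s[:2]
print(d["p"],s[:2],np.sqrt(s[2]+s[0]**2+s[1]**2),len(E),np.degrees(np.arctan2(e[1],e[0])),bot.get_obs()["contact_force"])
cv2.imwrite("pics/chk.png",c["img"])
E
python3 chk.py
```

```text
0.85 [574.78009618  -7.32020065] 59.149288135177635 159 139.29418956962948 [0.02735411 0.97249844 4.61605566]
```

View pics/chk.png

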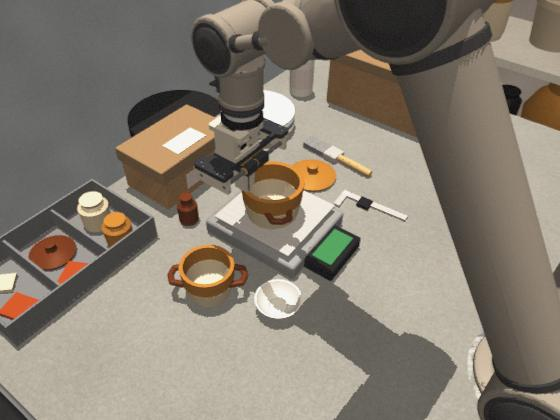

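The fingertips are at the far-left rim near (265,180), and the crock has moved less than 0.5 mm with no turn. Continuing.

apply_moves(motion="0.0044 0.0028 0 0; 0.0042 0.0032 0 0; 0.0039 0.0035 0 0; 0.0035 0.0039 0 0; 0.0032 0.0042 0 0; 0.0028 0.0044 0 0; 0.0024 0.0046 0 0; 0.0020 0.0048 0 0")

```text
time: 8.57
tool_pos: [633.0, 12.8, 157.5]
tcp_rot: [3.142, -0.0, 0.0]
contact_force: [-0.6, 1.2, 3.6]
grip_width: 0.2
finger_force: 1.8
```

apply_moves(motion="0.0016 0.0050 0 0; 0.0011 0.0051 0 0; 0.0007 0.0052 0 0; 0.0002 0.0052 0 0; -0.0002 0.0052 0 0; -0.0007 0.0052 0 0; -0.0011 0.0051 0 0; -0.0016 0.0050 0 0")

```text
time: 9.57
tool_pos: [632.8, -28.3, 157.6]
tcp_rot: [3.141, -0.0, 0.0]
contact_force: [1.4, 3.2, 4.2]
grip_width: 0.8
finger_force: 1.8
```

```bash
python3 chk.py
```

```text
0.65 [574.1473551   -7.23043676] 58.7702281892976 162 139.32199208961296 [-0.51158047 -0.06265855  3.24990429]
```

apply_moves(motion="-0.0020 0.0048 0 0; -0.0024 0.0046 0 0; -0.0028 0.0044 0 0; -0.0032 0.0042 0 0; -0.0035 0.0039 0 0; -0.0039 0.0035 0 0; -0.0042 0.0032 0 0; -0.0044 0.0028 0 0")

```text
time: 10.68
tool_pos: [606.2, -59.6, 157.6]
tcp_rot: [3.141, -0.0, 0.0]
contact_force: [1.6, 2.4, 3.8]
grip_width: 0.4
finger_force: 1.8
```

apply_moves(motion="-0.0046 0.0024 0 0; -0.0048 0.0020 0 0; -0.0050 0.0016 0 0; -0.0051 0.0011 0 0; -0.0052 0.0007 0 0; -0.0052 0.0002 0 0; -0.0052 -0.0002 0 0; -0.0052 -0.0007 0 0")

```text
time: 11.68
tool_pos: [565.8, -66.5, 157.5]
tcp_rot: [3.141, -0.0, 0.0]
contact_force: [2.6, -0.6, 4.2]
grip_width: 0.4
finger_force: 1.8
```

```bash
python3 chk.py
```

```text
0.75 [574.28382127  -6.86906863] 58.67937079918116 157 139.22729546198977 [-1.23497226 -0.020445    3.39135902]
```

apply_moves(motion="-0.0051 -0.0011 0 0; -0.0050 -0.0016 0 0; -0.0048 -0.0020 0 0; -0.0046 -0.0024 0 0; -0.0044 -0.0028 0 0; -0.0042 -0.0032 0 0; -0.0039 -0.0035 0 0; -0.0035 -0.0039 0 0")

```text
time: 12.78
tool_pos: [530.3, -45.7, 157.5]
tcp_rot: [3.141, 0.0, 0.0]
contact_force: [2.5, -1.9, 3.4]
grip_width: 0.7
finger_force: 1.8
```

apply_moves(motion="-0.0032 -0.0042 0 0; -0.0028 -0.0044 0 0; -0.0024 -0.0046 0 0; -0.0020 -0.0048 0 0; -0.0016 -0.0050 0 0; -0.0011 -0.0051 0 0; -0.0007 -0.0052 0 0; -0.0002 -0.0052 0 0")

```text
time: 13.78
tool_pos: [516.4, -7.1, 157.4]
tcp_rot: [3.141, 0.0, 0.0]
contact_force: [-0.3, -2.5, 2.7]
grip_width: 0.3
finger_force: 1.8
```

apply_moves(motion="0.0002 -0.0052 0 0; 0.0007 -0.0052 0 0; 0.0011 -0.0051 0 0; 0.0016 -0.0050 0 0; 0.0020 -0.0048 0 0; 0.0024 -0.0046 0 0; 0.0028 -0.0044 0 0; 0.0032 -0.0042 0 0")

```text
time: 14.78
tool_pos: [530.7, 31.4, 157.4]
tcp_rot: [3.142, 0.0, 0.0]
contact_force: [-1.7, -3.1, 3.3]
grip_width: 0.4
finger_force: 1.8
```

```bash
python3 chk.py
```

```text
0.97 [568.97485878  -5.95030912] 54.734235426024 131 137.30631046992056 [0.59939409 0.3937017  3.58850479]
```

apply_moves(motion="0 0 0 0; 0 0 -0.005 0; 0 0 -0.01 0; 0 0 -0.02 0; 0 0 -0.03 0; 0 0 -0.03 0; 0 0 0 0; 0 0 0 0")

```text
time: 15.88
tool_pos: [530.1, 31.0, 252.0]
tcp_rot: [3.142, 0.001, 0.0]
contact_force: [-0.1, 0.5, 0.5]
grip_width: 0.4
finger_force: 0.0
```

```bash
python3 chk.py; python3 -c "
from h import *
print(bot.get_obs()['tool_pos'],bot.close_job())"
```

```text
0.63 [574.03706264  -6.87707116] 58.795898699480745 159 139.61696555644156 [ 0.32410868 -0.43824834  0.3202281 ]
the job is handed in; nothing more can be done
[529.95889781  31.07656816 251.37841112] None
```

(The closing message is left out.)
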